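# Set a drilled block up in the toolmaker's vice on its packing

### The arm

A 6-joint arm with a two-finger parallel gripper is mounted at the origin on a cart in front of the work surface, level with it; the furniture and walls round the work are solid. World frame = base frame: x ahead of the robot, y to its left, z up, the work surface at z = 0. Lengths are in mm, angles in degrees, forces in N, time in s.
With the tool pointing down it reaches from about 300 to 850 mm from the base axis. Payload 5.4 kg.
Tool frame: the origin (TCP) lies midway between the tips of the shut fingers; the grasp point (between the pads) lies 19 mm behind it; x points along the fingers, z is the direction in which the jaws open and shut, and the axes are right-handed (so a half turn about x gives the same grasp; the last joint's range is limited). The gripper opens to 85 mm and grips with 20 to 120 N. Pads are 22 mm wide; open, the fingers measure 114 mm over their backs; the gripper's body (76 mm by 85 mm) begins 54 mm behind the grasp point. The pads swing forward as they close: fully open they stand 13 mm farther back than shut.
Start: joints at [-88.871, 9.076, 91.501, -0, 79.423, -12.038], TCP at [130.952, -559.873, 231.299] pointing down, gripper open.
Joint ranges: [-166.64, 166.64], [-54.1, 131.32], [10.49, 154.53], [-73.88, 253.88], [9.74, 151.15], [-171.62, 171.62]. Speed limits (degrees/s): [147.25, 147.25, 180, 180, 180, 180].

### API

Orientations are given as a 3x3 rotation matrix whose columns are the frame's x, y, z axes.
In Python, from station import arm, imaging, order gives the robot as it stands.
- The arm moves only by the tool jog_arm, never from a script. Its argument "motion" is a list of rows, each a list of 4 numbers: the shift along the tool's x, y, z in m, then the turn about the tool's x in rad. In form: [[tx, ty, tz, twist], ...]. A call has 1 to 20 rows; each row is the pose to reach, as a shift and turn from the pose commanded when the call began, along the tool's axes at that moment; what a row does not reach only later rows make up. A row lasts 1/10 s, in which the tool goes at most 50 mm and 8.59 degrees, less where a joint would pass 70% of its speed; a pose out of reach is approached as far as the arm can. A call with a gripper value outside its range is refused whole. "gripper" is the finger opening in m, from 0 to 0.0854, set as the call begins (left out, the last holds). The fingers move at their own pace and stop on an object; "newtons" is the grip in N (left out, the last holds). Time passes only in rows, so rows that repeat a pose let the fingers close. It gives the time, the measured TCP pose, the force and the opening at its end, in the units of the state.
- arm.get_obs(): the state, without advancing time (a new reading comes with each control period).
- imaging.snapshot(name): name is "scene" or "top" or "wrist"; returns a dict with "frame" (420x560x3 uint8, red, green, blue), "fx", "fy", "cx", "cy" (pixels), "R" (3x3) and "t" (3): a world point X has camera coordinates R X + t; the wrist camera has in their place "T_tool_cam" (4x4, takes a point from camera to tool coordinates, whose origin is the TCP and whose axes are the tool frame's). Camera axes: x right, y down, z forward; pixel columns grow to the right and rows downward; lengths in mm; the calibration is good to about 2 mm. A picture is of the moment at which its call begins: read the wrist's pose just before it. There is no depth.
- order.finish_job(): hands the job in, once; it reports no verdict.
The state is a dict: "t": time; "joints": joint angles; "joint_velocities": joint speeds; "joint_torque": joint torques, N m; "ee_pos": TCP position; "eef_rot": TCP orientation; "ft_force": force on the tool from outside, world axes, zero at the start; "moment": the same for the moment, N m; "finger_gap": opening from 0.0 (shut) to 1.0 (fully open).
Only numpy, scipy, OpenCV 4.12 (cv2) and the standard library are available. Lean on these libraries where they do the work, as an engineer would, in place of code of your own. Each camera call takes 0.05 s, during which the arm holds its last target.

### The job

Set the drilled aluminium block from the grey tray up in the vice for deburring. Lay the thicker of the two steel packing strips flat across the vice bed between the open jaws, set the block flat on top of it with its long side along the jaws, so that its top stands proud of them, then slide the moving jaw up until the block is held snugly between both jaws, with strip and block centred across the vice. Leave everything else where it lies.

Things in the scene. Friction and masses are not known exactly. Their poses are not given: they have to be found in the camera images.
- vice_seat (a point): On the steel toolmaker's vice: middle of the foot of the fixed jaw's face, level with the bed (28.5 mm over the bench). x runs along the jaw faces (across the vice), y from moving to fixed jaw, z up. The fixed jaw stands at y 0 to +24 mm, 24 mm high; the bed on the -y side is two rails 12 mm wide, centred at x = +-19 mm, so a strip laid along x bridges them.
- vice_jaw (a joint): How far the moving jaw has been slid towards the fixed jaw, m: 0 fully back, the gap between the faces is 52 mm minus this. Starts between 0 and 5 mm. It slides with about 2 N of friction and stays where it is left; the screw need not be turned.
- jaw_centre (a point): Centre of the moving jaw, a block 48 mm along x, 24 mm along y (face 12 mm to +y of this point), 24 mm high; underside about 1 mm over the rails. Axes as vice_seat; it moves along +y as vice_jaw grows. It can be pinched from above by its 48 mm width, with the fingertips kept 4 mm or more over the bed.
- strip_thick_centre (a point): Centre of the thicker packing strip: plain steel, 62 mm long (x), 28 mm wide (y), 12 mm thick (z), two bores; 0.11 to 0.22 kg. It lies flat and open on the bench, clear for 25 mm all round; once it is taken, its place is a good one for putting the block down.
- strip_thin_centre (a point): Centre of the other packing strip: same steel, length, width and bores, only 6 mm thick. It is too thin for this block and is to stay where it lies. The two strips may have changed places.
- blank_tray: Grey plastic trough for blanks, fixed; origin under its middle, 74 mm wide (x), 196 mm long (y), 27 mm high, inside 68 by 190 mm, walls and floor 3 mm, a rim bead 1.4 mm over the walls, a 6 mm lip at each end. Its walls top what lies in it. Left of it, from y = 0.33 m on, a carton with boards on it stands 0.13 m high and equipment beyond it higher; a thin cable lies on the bench before it.
- block_centre (a point): Centre of the drilled aluminium block: 62 mm long (x), 36 mm wide (y), 18 mm high (z), three bores; 0.08 to 0.15 kg. It lies flat across the trough, its ends 3 mm from the side walls, so it can be taken there only by its 36 mm width (26 mm free on either side). In the vice the jaws stand against those sides and its ends overhang the vice by 6 mm.
- collar_centre (a point): Centre of a turned aluminium collar, 36 mm across, 18 mm high, 18 mm bore, in the other half of the tray; to be left there.
- loupe: Black eye loupe, 32 mm across, 21 mm high, standing on the bench; origin under its middle. To be left alone.
- calliper: Digital calliper, 78 x 245 x 15 mm, lying along the near edge of the bench; origin under its middle. To be left alone.
- driver_red: Red-handled screwdriver, 146 mm long, lying behind the vice; origin under its middle. To be left alone.
- vice: The vice as a whole, fixed to the bench; origin under it, 62 mm to -y of vice_seat, same axes. 50 mm wide (x), 172 mm long (y); nothing stands within 25 mm of its long sides. At its -y end are the screw's block (14 mm over the bed) and the screw with a tommy bar, not used here.
Not all that is in view belongs to the job. Leave any green or red look-alike of the part that bears block_centre alone.

How it is judged (in metres and radians):
On the way, in this order (a step that is already met when the one before it is completed fails the run):
1. the thicker strip lies flat across the vice bed between the jaws, let go (z of strip_thick_centre in the frame of vice_seat between 0.0035 and 0.0085 m and x of strip_thick_centre in the frame of vice_seat between -0.01 and 0.01 m and y of strip_thick_centre in the frame of vice_seat between -0.04 and -0.012 m and angle between strip_thick_centre's own z axis and vertical below 0.1 rad and angle between the x axis of strip_thick_centre and the x axis of vice_seat, either way round below 0.2 rad and contact force between the fingers and strip_thick below 0.05 N), for 0.2 s.
2. the block lies flat on the strip between the jaws, let go (z of block_centre in the frame of vice_seat between 0.0185 and 0.0235 m and x of block_centre in the frame of vice_seat between -0.01 and 0.01 m and angle between each of block_centre, strip_thick_centre's own z axis and vertical below 0.1 rad and z of strip_thick_centre in the frame of vice_seat between 0.0035 and 0.0085 m and x of strip_thick_centre in the frame of vice_seat between -0.01 and 0.01 m and y of strip_thick_centre in the frame of vice_seat between -0.04 and -0.012 m and angle between the x axis of strip_thick_centre and the x axis of vice_seat, either way round below 0.2 rad and contact force between block and strip_thick above 0.2 N and contact force between the fingers and block below 0.05 N), for 0.2 s.
At the end, for the whole second after the job is handed in: Thick strip flat on the bed along the jaws (0.2 rad); block flat on it, along the jaws (0.08 rad); both within 10 mm of the middle across the vice; block within 2 mm of the fixed jaw, at most 1.5 mm of play left between the jaws (joint over 0.0145); both at rest (z of strip_thick_centre in the frame of vice_seat between 0.0035 and 0.0085 m and x of strip_thick_centre in the frame of vice_seat between -0.01 and 0.01 m and y of strip_thick_centre in the frame of vice_seat between -0.04 and -0.012 m and angle between each of strip_thick_centre, block_centre's own z axis and vertical below 0.1 rad and angle between the x axis of strip_thick_centre and the x axis of vice_seat, either way round below 0.2 rad and z of block_centre in the frame of vice_seat between 0.0185 and 0.0235 m and x of block_centre in the frame of vice_seat between -0.01 and 0.01 m and angle between the x axis of block_centre and the x axis of vice_seat, either way round below 0.08 rad and y of block_centre in the frame of vice_seat between -0.02 and -0.0165 m and value of joint vice_jaw above 0.0145 m and linear speed of each of block, strip_thick below 0.01 m/s); the robot touches nothing.
It fails at once if the thinner strip pushed more than 40 mm from its place (distance of strip_thin_centre from where it was at the start of the episode above 0.04 m).
It fails at once if the collar pushed more than 40 mm from its place (distance of collar_centre from where it was at the start of the episode above 0.04 m).
It fails at once if the loupe pushed more than 40 mm from its place (distance of loupe from where it was at the start of the episode above 0.04 m).
It fails at once if the calliper pushed more than 40 mm from its place (distance of calliper from where it was at the start of the episode above 0.04 m).
It fails at once if the screwdriver pushed more than 40 mm from its place (distance of driver_red from where it was at the start of the episode above 0.04 m).
It also fails if it takes over 72 s, if anything falls off the work surface, if the arm or the gripper's body presses on something with over 40 N, if the wrist force passes 120 N, or if a joint passes its speed limit or range.

## Working session

There is one attempt and no reset: what is moved stays moved. The work goes in short steps, Python scripts to look and compute and a tool call to move; the robot and the scene stay as the last step left them, time stands still between calls to the robot, and variables do not carry over. Pictures are saved under pics/ and viewed, and the job is handed in when it is done.

Besides the shell and the picture viewer there is one more tool, called after "Request:" as name(argument=value, ...) on one line, values as JSON. jog_arm: Moves the arm, as the interface text tells. Its arguments: {"type":"object","properties":{"motion":{"type":"array"},"gripper":{"type":"number"},"newtons":{"type":"number"}},"required":["motion"]}

```bash
ls; mkdir -p pics
python3 - <<'E'
from station import arm, imaging
import cv2,json
o=arm.get_obs();print({k:o[k] for k in('t','ee_pos','eef_rot','finger_gap','ft_force')})
for n in('scene','top','wrist'):
    s=imaging.snapshot(n);cv2.imwrite(f'pics/{n}0.png',s['frame'][:,:,::-1]);print(n,{k:(v.tolist() if hasattr(v,'tolist') else v) for k,v in s.items() if k!='frame'})
E
```

```text
pics
{'t': 0.0, 'ee_pos': array([ 130.94866332, -559.25674534,  230.28177107]), 'eef_rot': array([[-3.96934480e-05,  9.73708281e-01,  2.27798554e-01],
       [ 1.96497976e-03,  2.27798191e-01, -9.73706384e-01],
       [-9.99998069e-01,  4.08969785e-04, -1.92235916e-03]]), 'finger_gap': 1.0014425487212497, 'ft_force': array([0.48565221, 0.58395304, 0.08639274])}
scene {'fx': 380.20742501932216, 'fy': 380.20742501932216, 'cx': 287.4533967782162, 'cy': 205.5613578565626, 'R': [[0.8885234127739513, -0.45834485088925647, 0.021122088339840903], [-0.24158539537751153, -0.506469135046625, -0.8277230889527095], [0.3900803015954821, 0.7303485557652789, -0.560739106357626]], 't': [-506.81382476629665, 157.95410620833687, 928.11553122065]}
top {'fx': 518.0318815069729, 'fy': 518.0318815069729, 'cx': 273.6504257138598, 'cy': 209.58603366270967, 'R': [[-0.008673500103067958, -0.9998728706058742, -0.013379574818764967], [-0.9877607528106136, 0.010650726402466322, -0.15561252274193788], [0.15573524200697933, 0.011866113663228348, -0.9877275584611168]], 't': [-16.742088269914124, 581.5451709414875, 1221.7096876650467]}
wrist {'fx': 315.55704185536337, 'fy': 315.55704185536337, 'cx': 281.7956532180381, 'cy': 214.33854401147437, 'T_tool_cam': [[-0.0006410711343394841, -0.29406325651692133, 0.9557857449211419, -142.49206363835378], [-0.000439293027243744, -0.9557857662852778, -0.29406355773556603, 74.73404111156977], [0.9999996980246718, -0.0006083856718084409, 0.0004835467272215459, 1.0683177958865642], [0.0, 0.0, 0.0, 1.0]]}
```

View pics/scene0.png

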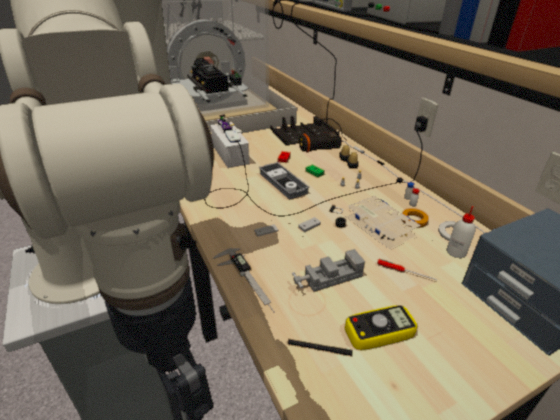

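View pics/top0.png

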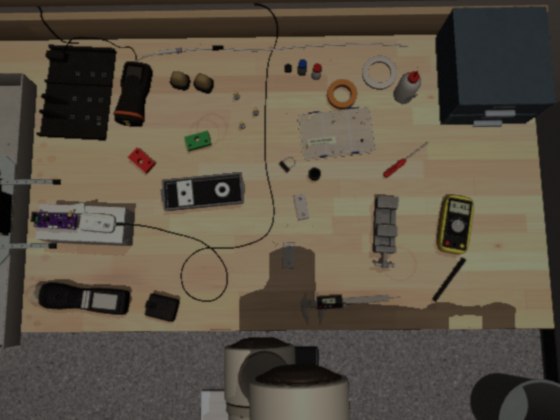

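View pics/wrist0.png

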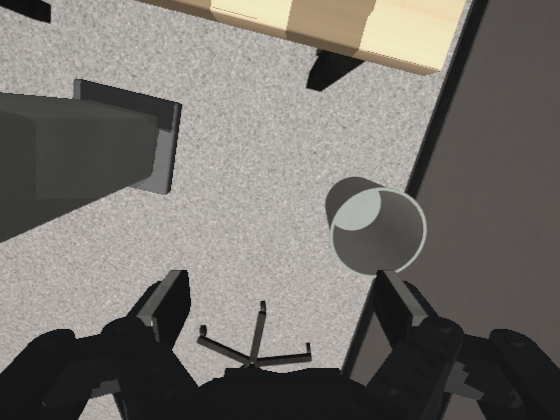

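The scene camera shows the vice near (335,270), the strips at (265,230) and (308,224), and the tray at (283,180). In the top view the tray is at (203,191), the strips at (301,206) and (288,255), and the vice at (385,228). I'll enlarge these areas.

```bash
cat > h.py <<'E'
import numpy as np,cv2
from station import arm,imaging
def snap(n,f=None):
    o=arm.get_obs();s=imaging.snapshot(n)
    if f: cv2.imwrite(f,s['frame'][:,:,::-1])
    return o,s
def ray(s,o,u,v):
    d=np.array([(u-s['cx'])/s['fx'],(v-s['cy'])/s['fy'],1.])
    if 'R' in s:
        R=np.array(s['R']);t=np.array(s['t']);return -R.T@t,R.T@d
    T=np.array(s['T_tool_cam']);E=np.array(o['eef_rot']);p=np.array(o['ee_pos'])
    return p+E@T[:3,3],E@T[:3,:3]@d
def plane(s,o,u,v,z):
    c,d=ray(s,o,u,v);return c+d*(z-c[2])/d[2]
def proj(s,o,X):
    if 'R' in s: q=np.array(s['R'])@X+np.array(s['t'])
    else:
        T=np.array(s['T_tool_cam']);E=np.array(o['eef_rot']);q=T[:3,:3].T@(E.T@(np.array(X)-o['ee_pos'])-T[:3,3])
    return np.array([s['fx']*q[0]/q[2]+s['cx'],s['fy']*q[1]/q[2]+s['cy']])
E
python3 - <<'E'
from h import *
t=cv2.imread('pics/top0.png');s=cv2.imread('pics/scene0.png')
a=cv2.resize(t[165:295,150:270],None,fx=4,fy=4,interpolation=3);b=cv2.resize(t[180:310,270:330],None,fx=4,fy=4,interpolation=3);c=cv2.resize(t[180:280,360:420],None,fx=4,fy=4,interpolation=3)
b=np.vstack([b,0*b])[:520]
c=np.vstack([c,np.zeros((120,240,3),np.uint8)])[:520]
m=np.hstack([a[:,:],b]);
cv2.imwrite('pics/t1.png',cv2.convertScaleAbs(m,alpha=1.6));cv2.imwrite('pics/t2.png',cv2.convertScaleAbs(c,alpha=1.6))
cv2.imwrite('pics/s1.png',cv2.resize(s[150:310,230:400],None,fx=4,fy=4,interpolation=3)[:600])
o,S=snap('top')
for u,v,z in[(203,191,20),(301,206,10),(288,255,8),(385,228,30),(385,205,50),(315,174,20)]:print(u,v,plane(S,o,u,v,z))
E
```

```text
203 191 [634.5881389  155.16092312  20.        ]
301 206 [595.33079037 -90.86784264  10.        ]
288 255 [472.67808764 -56.59926446   8.        ]
385 228 [ 535.07028946 -295.21434273   30.        ]
385 205 [ 589.00699103 -293.51321302   50.        ]
315 174 [ 675.02700521 -127.09216311   20.        ]
```

View pics/t1.png

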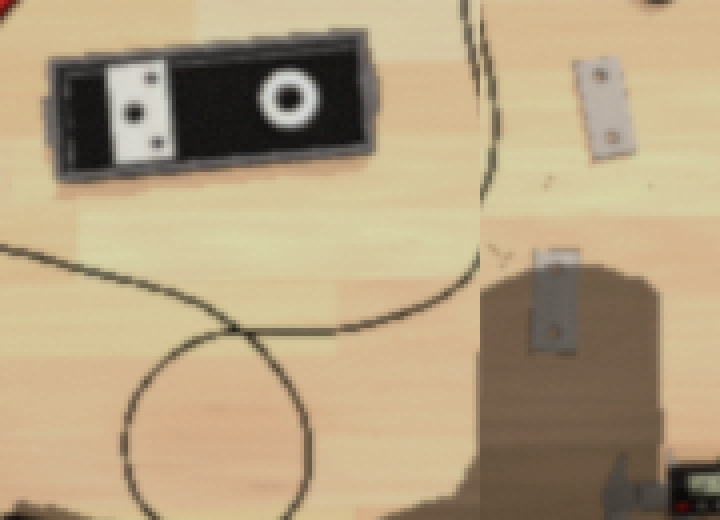

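View pics/t2.png

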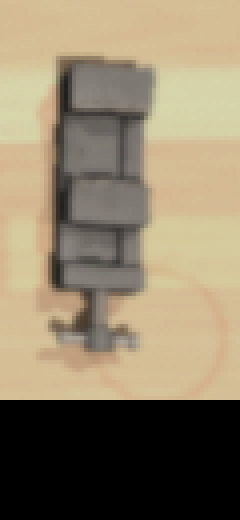

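View pics/s1.png

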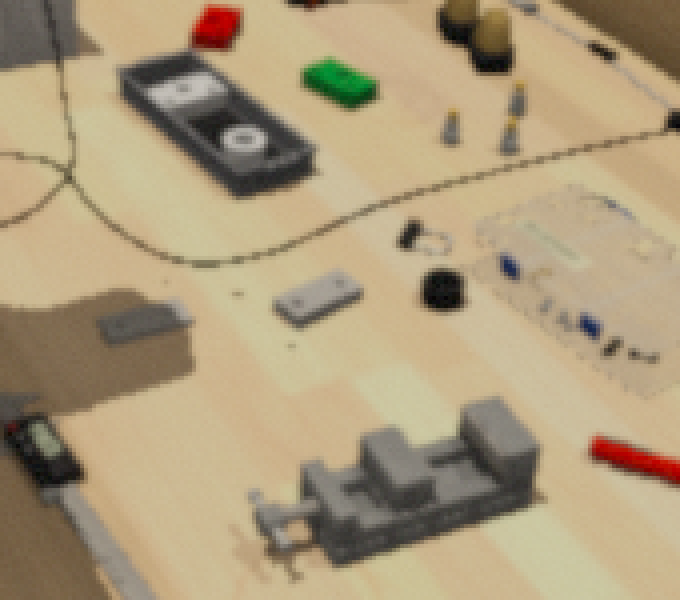

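Both side views show that the thicker strip is the far one, at top pixel (301,206), about (595,-91) mm. The block is the white plate with three bores at the left end of the tray, and the fixed jaw of the vice is at the far (+x) end. Next I'll move the wrist over the strip.

```bash
cat >> h.py <<'E'
import json,sys
def rel(cmd,tgt):
    # cmd/tgt: x,y,z(mm),angle of tool z (deg)
    a=np.radians(cmd[3]);z=np.array([np.cos(a),np.sin(a)]);y=np.array([-np.sin(a),np.cos(a)])
    d=np.array(tgt[:2])-np.array(cmd[:2]);tw=(cmd[3]-tgt[3]);
    return [round((cmd[2]-tgt[2])/1000,4),round(d@y/1000,4),round(d@z/1000,4),round(np.radians(tw),4)]
def fwd(cmd,m):
    a=np.radians(cmd[3]);z=np.array([np.cos(a),np.sin(a)]);y=np.array([-np.sin(a),np.cos(a)])
    p=np.array(cmd[:2])+1000*(m[1]*y+m[2]*z);return [p[0],p[1],cmd[2]-1000*m[0],cmd[3]-np.degrees(m[3])]
E
python3 -c "
from h import *
c=[130.952,-559.873,231.299,-76.833]
m=rel(c,[590,-110,200,8]);print(m)
"
```

```text
[0.0313, np.float64(0.5495), np.float64(-0.3335), np.float64(-1.4806)]
```

Request:
jog_arm(motion=[[0.005,0.1,-0.06,-0.28],[0.01,0.2,-0.12,-0.55],[0.02,0.3,-0.18,-0.8],[0.03,0.4,-0.24,-1.1],[0.031,0.5,-0.3,-1.3],[0.031,0.55,-0.333,-1.48],[0.031,0.55,-0.333,-1.48],[0.031,0.55,-0.333,-1.48],[0.031,0.55,-0.333,-1.48],[0.031,0.55,-0.333,-1.48],[0.031,0.55,-0.333,-1.48],[0.031,0.55,-0.333,-1.48],[0.031,0.55,-0.333,-1.48],[0.031,0.55,-0.333,-1.48],[0.031,0.55,-0.333,-1.48],[0.031,0.55,-0.333,-1.48],[0.031,0.55,-0.333,-1.48]])

```text
t: 1.9
ee_pos: [590.0, -111.4, 200.4]
eef_rot: [[-0.0, -0.137, 0.991], [-0.0, 0.991, 0.137], [-1.0, -0.0, -0.0]]
ft_force: [0.2, 0.1, 1.1]
finger_gap: 1.002
```

Run:
```python
from h import *
print(fwd([130.952,-559.873,231.299,-76.833],[.031,.55,-.333,-1.48]))
o,s=snap('wrist','pics/w1.png');print(o['t'],o['ee_pos'],o['eef_rot'],o['ft_force'])
import pickle;pickle.dump((o,s),open('w1.pkl','wb'))
```

```text
[np.float64(590.6385437967524), np.float64(-110.34293264944273), 200.299, np.float64(7.964753679361834)]
1.9 [ 590.01751961 -111.4184692   200.40967741] [[-1.15372943e-04 -1.36844467e-01  9.90592539e-01]
 [-1.44059453e-04  9.90592538e-01  1.36844450e-01]
 [-9.99999983e-01 -1.26916073e-04 -1.34001315e-04]] [0.15006611 0.06604267 1.06885289]
```

View pics/w1.png

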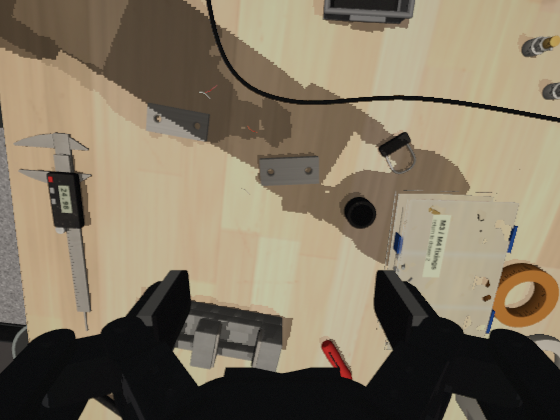

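The wrist view shows the thick strip at (289,169), nearly level in the picture. The vice is at about (230,335), partly behind the finger, and the loupe is at (360,212). I'll segment the strip.

Run:
```python
from h import *
import pickle;o,s=pickle.load(open('w1.pkl','rb'))
f=s['frame'];h=cv2.cvtColor(f,cv2.COLOR_RGB2HSV)
x0,y0,x1,y1=240,140,340,200
m=((h[:,:,1]<60)&(h[:,:,2]>40)).astype('uint8')*255
c=f[y0:y1,x0:x1,::-1]
a=cv2.resize(c,None,fx=6,fy=6,interpolation=3);b=cv2.resize(cv2.merge([m[y0:y1,x0:x1]]*3),None,fx=3,fy=3,interpolation=0)
cv2.imwrite('pics/w1z.png',np.vstack([a,np.pad(b,((0,0),(0,300),(0,0)))]))
mm=np.zeros_like(m);mm[y0:y1,x0:x1]=m[y0:y1,x0:x1]
cs,_=cv2.findContours(mm,0,1);k=max(cs,key=cv2.contourArea);r=cv2.minAreaRect(k);B=cv2.boxPoints(r);print(r)
P=np.array([plane(s,o,*p,12) for p in B]);print(P.round(1),P.mean(0),np.linalg.norm(P-np.roll(P,1,0),axis=1))
```

```text
((279.00469970703125, 178.10848999023438), (41.830047607421875, 79.75074768066406), 87.51044464111328)
[[ 540.5  -85.7   12. ]
 [ 622.   -70.9   12. ]
 [ 631.6 -114.6   12. ]
 [ 546.8 -130.2   12. ]] [ 585.21524094 -100.35296945   12.        ] [44.93040552 82.89788956 44.77171067 86.23622861]
```

View pics/w1z.png

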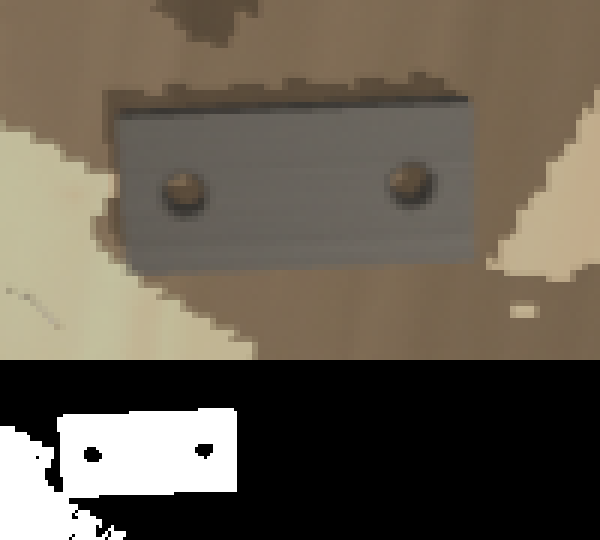

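```bash
python3 - <<'E'
from h import *
import pickle;o,s=pickle.load(open('w1.pkl','rb'))
q=lambda u,v,z=12:plane(s,o,240+u/6,140+v/6,z)
P=[q(*p) for p in[(120,113),(468,102),(472,243),(125,252)]];print(np.round(P,1),np.mean(P,0))
A=q(185,193);B=q(411,184);print(A,B,(A+B)/2,np.degrees(np.arctan2(*(B-A)[1::-1])),np.linalg.norm(B-A))
d=P[1]-P[0];print(np.degrees(np.arctan2(d[1],d[0])))
print([np.linalg.norm(P[i]-P[i-1]) for i in range(4)])
E
python3 -c "
from h import *
print(rel([590.64,-110.34,200.3,7.965],[520,-290,200,3]))"
```

```text
[[ 562.9  -82.5   12. ]
 [ 622.4  -72.4   12. ]
 [ 627.3  -96.7   12. ]
 [ 566.6 -106.7   12. ]] [594.79423581 -89.57662972  12.        ]
[575.82684132 -94.80751358  12.        ] [614.89774609 -87.82602541  12.        ] [595.36229371 -91.3167695   12.        ] 10.131124760561384 39.68975656983736
9.63605371078702
[np.float64(24.4653208146269), np.float64(60.33697648339371), np.float64(24.785164709099373), np.float64(61.485376248430924)]
[0.0003, np.float64(-0.1681), np.float64(-0.0949), np.float64(0.0867)]
```

The bores and edges put the strip's centre at (595.4,-91.3), at +9.8°. The length of 61 mm fits the given 62, and the top view agrees. Before I grip anything, I'll look at the vice from above.

Request:
jog_arm(motion=[[0,-0.04,-0.02,0.02],[0,-0.08,-0.04,0.04],[0,-0.12,-0.06,0.06],[0,-0.16,-0.08,0.08],[0,-0.178,-0.085,0.087],[0,-0.178,-0.085,0.087],[0,-0.178,-0.085,0.087],[0,-0.178,-0.085,0.087]])

```text
t: 2.75
ee_pos: [531.5, -297.1, 200.3]
eef_rot: [[-0.0, -0.053, 0.999], [0.001, 0.999, 0.053], [-1.0, 0.001, 0.0]]
ft_force: [-0.1, 0.5, -0.4]
finger_gap: 1.002
```

Run:
```python
from h import *
print(fwd([590.64,-110.34,200.3,7.965],[0,-.178,-.085,.087]))
o,s=snap('wrist','pics/w2.png');print(o['t'],o['ee_pos'],o['eef_rot'])
import pickle;pickle.dump((o,s),open('w2.pkl','wb'))
cv2.imwrite('pics/w2z.png',cv2.resize(s['frame'][110:260,190:390,::-1],None,fx=4,fy=4,interpolation=3))
```

```text
[np.float64(531.1251350364723), np.float64(-298.40110934580036), 200.3, np.float64(2.980267182361838)]
2.75 [ 531.47932409 -297.06000206  200.27324315] [[-6.36925401e-06 -5.34120418e-02  9.98572558e-01]
 [ 6.92118168e-04  9.98572319e-01  5.34120334e-02]
 [-9.99999760e-01  6.91470405e-04  3.06072838e-05]]
```

View pics/w2.png

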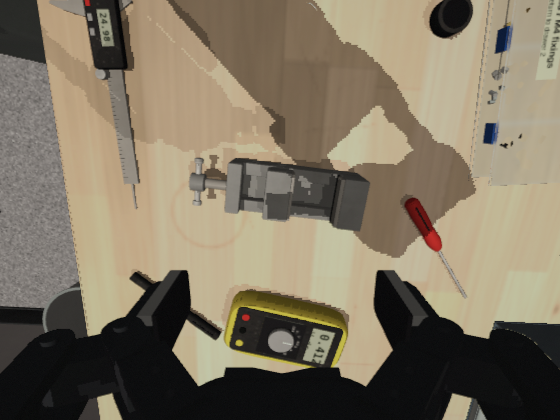

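View pics/w2z.png

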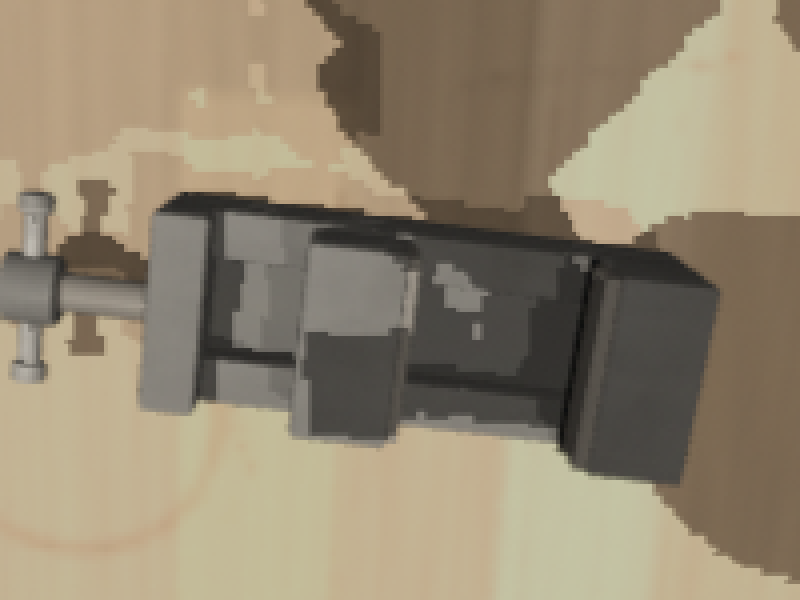

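Run:
```python
from h import *
import pickle;o,s=pickle.load(open('w2.pkl','rb'))
q=lambda p,z:plane(s,o,190+p[0]/4,110+p[1]/4,z)
def rep(n,pts,z):
    P=np.array([q(p,z) for p in pts]);print(n,P[:,:2].round(1).tolist(),P.mean(0).round(1))
    print([round(float(np.linalg.norm(P[i]-P[i-1])),1) for i in range(4)])
    for i,j in((0,1),(3,2)):
        d=P[j]-P[i];print('yaxis',np.degrees(np.arctan2(d[1],d[0])))
    for i,j in((0,3),(1,2)):
        d=P[j]-P[i];print('xaxis',np.degrees(np.arctan2(d[1],d[0])))
rep('fixed',[(607,277),(717,290),(683,482),(585,470)],52.5)
rep('mov',[(310,245),(415,257),(394,443),(294,437)],53.5)
print('rails',q((415,222),28.5),q((590,247),28.5),q((405,425),28.5),q((562,440),28.5))
print('screwblock',q((155,210),42.5),q((140,408),42.5))
```

```text
fixed [[586.1, -275.4], [612.1, -277.1], [610.2, -324.9], [585.9, -323.1]] [ 598.6 -300.2   52.5]
[47.7, 26.0, 47.8, 24.3]
yaxis -3.738619956439865
yaxis -4.314289352557437
xaxis -90.21474260374457
xaxis -92.27743567660654
mov [[516.8, -271.5], [541.1, -273.0], [539.0, -318.3], [514.8, -318.1]] [ 527.9 -295.2   53.5]
[46.7, 24.4, 45.4, 24.2]
yaxis -3.5217165693820123
yaxis -0.5808851444648925
xaxis -92.46500507428958
xaxis -92.73017888368756
rails [ 541.77104212 -268.4971436    28.5       ] [ 585.88819233 -272.41294766   28.5       ] [ 542.55646344 -321.44922509   28.5       ] [ 583.88638967 -323.38487082   28.5       ]
screwblock [ 479.42855783 -266.91224927   42.5       ] [ 475.88540184 -316.14272253   42.5       ]
```

The fixed jaw measures 48×25 mm and the moving jaw 46×24 mm, both as given. The vice's y axis points along about -4°, vice_seat is at about (586.3,-299.4), and the gap is about 46–47 mm. Next I'll go over the thick strip with the fingers along its length.

```bash
python3 -c "
from h import *
print(rel([531.3,-297.8,200.3,3.0],[595.5,-91.3,60,9.8]))"
```

```text
[0.1403, np.float64(0.2029), np.float64(0.0749), np.float64(-0.1187)]
```

Request:
jog_arm(motion=[[0.0,0.045,0.02,-0.03],[0.0,0.09,0.035,-0.06],[0.02,0.13,0.05,-0.09],[0.05,0.17,0.065,-0.119],[0.08,0.203,0.075,-0.119],[0.115,0.203,0.075,-0.119],[0.14,0.203,0.075,-0.119],[0.14,0.203,0.075,-0.119],[0.14,0.203,0.075,-0.119],[0.14,0.203,0.075,-0.119]], gripper=0.076)

```text
t: 3.8
ee_pos: [597.0, -92.1, 62.6]
eef_rot: [[0.004, -0.17, 0.985], [-0.001, 0.985, 0.17], [-1.0, -0.002, 0.003]]
ft_force: [-0.4, -0.2, 0.9]
finger_gap: 0.889
```

Run:
```python
from h import *
o,s=snap('wrist','pics/w3.png');print(o['t'],o['ee_pos'],np.degrees(np.arctan2(o['eef_rot'][1,2],o['eef_rot'][0,2])))
import pickle;pickle.dump((o,s),open('w3.pkl','wb'))
```

```text
3.8 [597.0161497  -92.11062931  62.57330358] 9.813925639690957
```

View pics/w3.png

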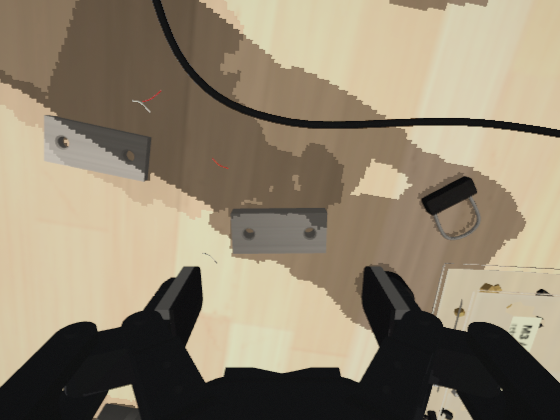

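The strip sits level between the fingers, with its bores at (249,233) and (310,232) and the fingertips at (200,270) and (363,270). I'll check the offset.

Run:
```python
from h import *
import pickle;o,s=pickle.load(open('w3.pkl','rb'))
A=plane(s,o,249,233,12);B=plane(s,o,310,232,12);C=(A+B)/2
print(A,B,C,np.linalg.norm(A-B),np.degrees(np.arctan2(*(B-A)[1::-1])))
print('tool',o['eef_rot'].T@(C-o['ee_pos']))
```

```text
[575.56208482 -94.16254643  12.        ] [614.63402949 -86.76716107  12.        ] [595.09805715 -90.46485375  12.        ] 39.76567093139562 10.717930570277
tool [50.56415627  2.04149779 -1.77343687]
```

Request:
jog_arm(motion=[[0.02,0.0015,-0.001,-0.01],[0.04,0.0015,-0.0015,-0.01],[0.05,0.0015,-0.0015,-0.01],[0.055,0.0015,-0.0015,-0.01],[0.055,0.0015,-0.0015,-0.01],[0.055,0.0015,-0.0015,-0.01]])

```text
t: 4.45
ee_pos: [594.6, -90.9, 6.4]
eef_rot: [[0.002, -0.18, 0.984], [-0.001, 0.984, 0.18], [-1.0, -0.001, 0.002]]
ft_force: [-0.3, -1.0, 0.5]
finger_gap: 0.894
```

Request:
jog_arm(motion=[[0.004,0,0,0],[0.007,0,0,0],[0.007,0,0,0],[0.007,0,0,0]])

```text
t: 4.85
ee_pos: [593.7, -90.5, -1.8]
eef_rot: [[-0.0, -0.18, 0.984], [0.0, 0.984, 0.18], [-1.0, 0.0, -0.0]]
ft_force: [-0.4, -0.0, -0.2]
finger_gap: 0.896
```

Request:
jog_arm(motion=[[0,0,0,0],[0,0,0,0],[0,0,0,0],[0,0,0,0],[0,0,0,0],[0,0,0,0],[0,0,0,0],[0,0,0,0]], gripper=0.055, newtons=50)

```text
t: 5.65
ee_pos: [594.3, -90.8, -1.1]
eef_rot: [[0.001, -0.18, 0.984], [-0.0, 0.984, 0.18], [-1.0, -0.001, 0.001]]
ft_force: [0.5, 0.1, 5.4]
finger_gap: 0.706
```

Opening is about 60 mm, so the strip is held. I'll lift and look.

Request:
jog_arm(motion=[[-0.01,0,0,0],[-0.03,0,0,0],[-0.06,0,0,0],[-0.09,0,0,0],[-0.11,0,0,0],[-0.11,0,0,0],[-0.11,0,0,0]])

```text
t: 6.35
ee_pos: [593.1, -90.4, 107.6]
eef_rot: [[-0.001, -0.18, 0.984], [0.0, 0.984, 0.18], [-1.0, 0.001, -0.001]]
ft_force: [-0.0, -1.1, -2.2]
finger_gap: 0.706
```

Run:
```python
from h import *
o,s=snap('wrist','pics/w4.png');print(o['t'],o['ee_pos'],o['finger_gap'],o['ft_force'])
import pickle;pickle.dump((o,s),open('w4.pkl','wb'))
cv2.imwrite('pics/w4z.png',cv2.resize(s['frame'][210:360,180:380,::-1],None,fx=4,fy=4,interpolation=3))
```

```text
6.35 [593.11685051 -90.35175731 107.56272902] 0.7062042799741415 [-0.04202296 -1.10025047 -2.20784223]
```

View pics/w4z.png

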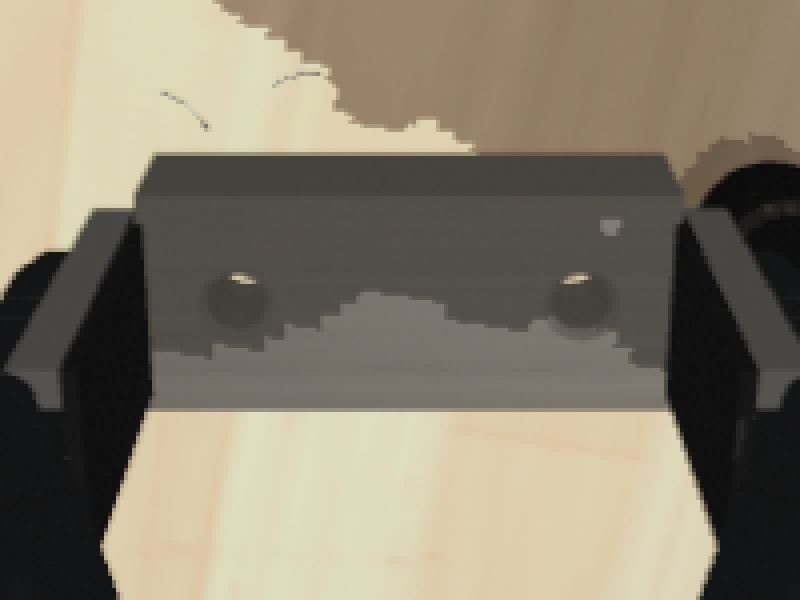

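Run:
```python
from h import *
import pickle;o,s=pickle.load(open('w4.pkl','rb'))
T=np.array(s['T_tool_cam'])
def tp(u,v,X):
    d=T[:3,:3]@np.array([(u-s['cx'])/s['fx'],(v-s['cy'])/s['fy'],1]);c=T[:3,3];return c+d*(X-c[0])/d[0]
for X in(-16,-13.5,-11):
    A=tp(180+238/4,210+300/4,X);B=tp(180+582/4,210+303/4,X);print(X,A,B,(A+B)/2,B[2]-A[2])
# placing: strip centre at seat + R*(0,-21)
a=np.radians(-4.);yd=np.array([np.cos(a),np.sin(a)])
seat=np.array([586.3,-299.4]);tgt=seat-20.5*yd
print(tgt)
```

```text
-16 [-16.           1.65167899 -19.35163792] [-16.           1.25181672  19.41607753] [-16.           1.45174786   0.03221981] 38.76771544781406
-13.5 [-13.5          0.22216182 -19.72865354] [-13.5         -0.18560345  19.8052799 ] [-13.5          0.01827919   0.03831318] 39.533933435894326
-11 [-11.          -1.20735534 -20.10566916] [-11.          -1.62302363  20.19448227] [-11.          -1.41518949   0.04440655] 40.300151423974576
[ 565.84993697 -297.96999229]
```

The strip is held level and centred: the bore midpoint is within 0.5 mm of the tool axis, and its underside is about 1.5 mm above TCP height. I'll carry it over the vice.

```bash
python3 -c "
from h import *
print(rel([593.6,-90.6,107.6,10.37],[565.8,-298,100,86]))"
```

```text
[0.0076, np.float64(-0.199), np.float64(-0.0647), np.float64(-1.32)]
```

Request:
jog_arm(motion=[[0.0,-0.02,-0.007,-0.12],[0.0,-0.04,-0.013,-0.24],[0.0,-0.06,-0.02,-0.36],[0.0,-0.08,-0.026,-0.48],[0.0,-0.1,-0.033,-0.6],[0.0,-0.12,-0.039,-0.72],[0.0,-0.14,-0.046,-0.84],[0.004,-0.16,-0.052,-0.96],[0.008,-0.18,-0.059,-1.08],[0.008,-0.19,-0.062,-1.2],[0.008,-0.199,-0.065,-1.28],[0.008,-0.199,-0.065,-1.32],[0.008,-0.199,-0.065,-1.32],[0.008,-0.199,-0.065,-1.32],[0.008,-0.199,-0.065,-1.32]])

```text
t: 7.9
ee_pos: [565.2, -297.4, 99.3]
eef_rot: [[-0.001, -0.998, 0.07], [0.001, 0.07, 0.998], [-1.0, 0.001, 0.001]]
ft_force: [0.6, -0.1, -1.7]
finger_gap: 0.706
```

Run:
```python
from h import *
o,s=snap('wrist','pics/w5.png');print(o['t'],o['ee_pos'],np.degrees(np.arctan2(o['eef_rot'][1,2],o['eef_rot'][0,2])),o['finger_gap'],o['joints'])
import pickle;pickle.dump((o,s),open('w5.pkl','wb'))
```

```text
7.9 [ 565.18738821 -297.37493103   99.31364418] 85.97650440714175 0.7063336273144386 [-3.85732837e+01  2.54741581e+01  8.68739709e+01  2.39192945e-03
  6.77529993e+01 -1.24550738e+02]
```

View pics/w5.png

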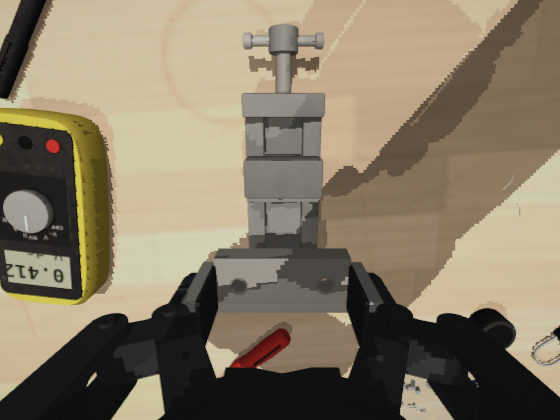

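The strip hangs between the fingers, parallel to the jaws. The moving jaw spans columns 245–323 and the screw block 242–324, so both centre at about 283. I'll refine the vice pose from this view.

Run:
```python
from h import *
import pickle;o,s=pickle.load(open('w5.pkl','rb'))
cv2.imwrite('pics/w5z.png',cv2.resize(s['frame'][85:255,220:350,::-1],None,fx=3.5,fy=3.5,interpolation=3))
```

```text
(no output)
```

View pics/w5z.png

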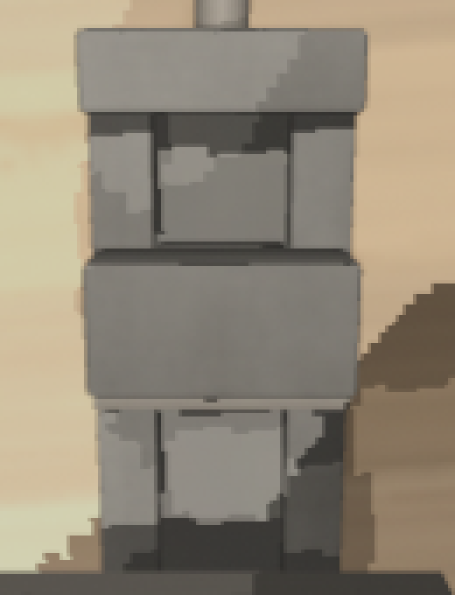

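Run:
```python
from h import *
import pickle;o,s=pickle.load(open('w5.pkl','rb'))
q=lambda u,v,z:plane(s,o,220+u/3.5,85+v/3.5,z)
J=[q(86,264,53),q(358,266,53),q(356,398,53),q(88,395,53)]
B=[q(78,30,42.5),q(366,30,42.5),q(364,110,42.5),q(79,110,42.5)]
for P in(J,B):
    P=np.array(P);print(P.round(1).tolist(),P.mean(0)[:2],[round(float(np.linalg.norm(P[i]-P[i-1])),1) for i in range(4)]);d=P[1]-P[0];print(np.degrees(np.arctan2(d[1],d[0])))
d=np.mean(J,0)-np.mean(B,0);print('axis',np.degrees(np.arctan2(d[1],d[0])))
d=np.array([598.6,-300.2])-np.mean(J,0)[:2];print('axis2',np.degrees(np.arctan2(d[1],d[0])))
```

```text
[[513.2, -317.1, 53.0], [516.8, -271.0, 53.0], [539.9, -272.1, 53.0], [536.0, -319.2, 53.0]] [ 526.44658141 -294.84856431] [22.9, 46.3, 23.1, 47.2]
85.52920537241438
[[475.2, -315.6, 42.5], [478.6, -267.1, 42.5], [491.5, -267.8, 42.5], [488.1, -316.9, 42.5]] [ 483.36963545 -291.8595052 ] [12.9, 48.7, 12.9, 49.1]
85.95306976965406
axis -3.9693250468781915
axis2 -4.241716109861918
```

Both views agree on the vice pose: axis -4°, and a centreline at y = -297.7 for x = 565.8. I'll lower the strip.

Request:
jog_arm(motion=[[0.02,0,0,0],[0.04,0,0,0],[0.055,0,0,0],[0.063,0,0,0],[0.067,0,0,0],[0.067,0,0,0],[0.067,0,0,0],[0.067,0,0,0]])

```text
t: 8.75
ee_pos: [566.3, -298.5, 34.4]
eef_rot: [[0.001, -0.998, 0.07], [-0.001, 0.07, 0.998], [-1.0, -0.002, -0.001]]
ft_force: [0.5, -0.1, -1.3]
finger_gap: 0.702
```

Request:
jog_arm(motion=[[0.001,0,0,0],[0.002,0,0,0],[0.003,0,0,0],[0.004,0,0,0],[0.004,0,0,0],[0.004,0,0,0]])

```text
t: 9.35
ee_pos: [565.6, -298.0, 29.2]
eef_rot: [[-0.0, -0.998, 0.07], [0.0, 0.07, 0.998], [-1.0, 0.0, 0.0]]
ft_force: [0.3, 0.0, -1.6]
finger_gap: 0.705
```

Request:
jog_arm(motion=[[0.0005,0,0,0],[0.001,0,0,0],[0.0015,0,0,0],[0.0015,0,0,0],[0.0015,0,0,0]])

```text
t: 9.85
ee_pos: [565.6, -298.0, 27.8]
eef_rot: [[-0.0, -0.998, 0.07], [0.0, 0.07, 0.998], [-1.0, 0.0, 0.0]]
ft_force: [-0.3, 0.5, -0.8]
finger_gap: 0.706
```

Request:
jog_arm(motion=[[0.0005,0,0,0],[0.001,0,0,0],[0.001,0,0,0],[0.001,0,0,0]])

```text
t: 10.25
ee_pos: [565.7, -298.1, 27.4]
eef_rot: [[0.0, -0.998, 0.07], [-0.0, 0.07, 0.998], [-1.0, -0.0, -0.0]]
ft_force: [-2.4, 1.4, 6.0]
finger_gap: 0.712
```

The strip is down on the bed at +6 N. Letting go and looking.

Request:
jog_arm(motion=[[0,0,0,0],[0,0,0,0],[0,0,0,0],[0,0,0,0],[0,0,0,0],[0,0,0,0],[-0.005,0,0,0],[-0.02,0,0,0],[-0.04,0,0,0],[-0.07,0,0,0],[-0.1,0,0,0],[-0.1,0.0,0,0],[-0.1,0,0,0]], gripper=0.075)

```text
t: 11.55
ee_pos: [566.4, -298.6, 128.8]
eef_rot: [[0.003, -0.998, 0.07], [-0.002, 0.07, 0.998], [-1.0, -0.003, -0.002]]
ft_force: [-0.8, -0.1, -1.1]
finger_gap: 0.878
```

Run:
```python
from h import *
o,s=snap('wrist','pics/w6.png');print(o['t'],o['ee_pos'],o['finger_gap'])
import pickle;pickle.dump((o,s),open('w6.pkl','wb'))
cv2.imwrite('pics/w6z.png',cv2.resize(s['frame'][130:320,200:370,::-1],None,fx=4,fy=3,interpolation=3))
```

```text
11.55 [ 566.38337956 -298.56339988  128.84359447] 0.8776123394393737
```

View pics/w6z.png

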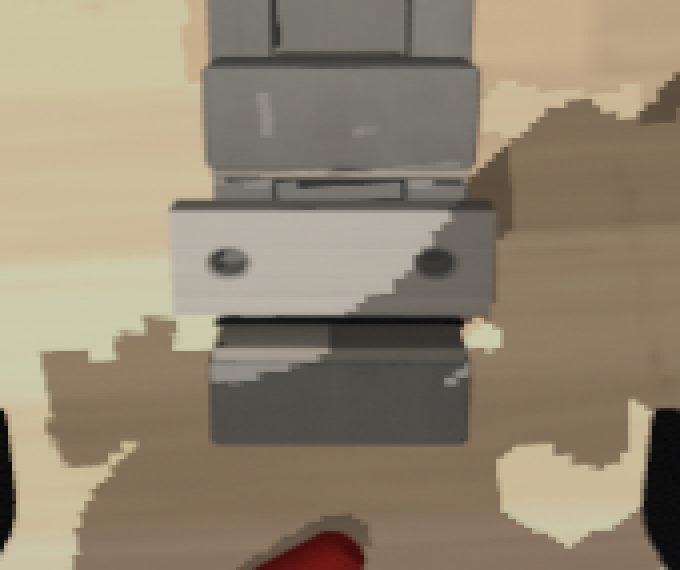

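The strip lies flat across the bed between the jaws, with its bores at zoom (228,262) and (435,262). I'll check the numbers and plan the move to the tray.

Run:
```python
from h import *
import pickle;o,s=pickle.load(open('w6.pkl','rb'))
q=lambda u,v,z:plane(s,o,200+u/4,130+v/3,z)
A=q(228,262,40.5);B=q(435,262,40.5);C=(A+B)/2
a=np.radians(-4.);yd=np.array([np.cos(a),np.sin(a)]);xd=np.array([yd[1],-yd[0]])
print(A,B,C)
F=[q(210,362,52.5),q(468,362,52.5),q(467,443,52.5),q(212,443,52.5)];print(np.round(F,1))
M=[q(206,68,53),q(477,68,53),q(475,168,53),q(206,165,53)];print(np.round(M,1))
seat=((F[0]+F[1])/2)[:2];print('seat',seat)
for se in(seat,np.array([586.3,-299.4])):print('strip in seat',(C[:2]-se)@xd,(C[:2]-se)@yd, 'movface',(((M[2]+M[3])/2)[:2]-se)@yd)
# tray/block in top view
t=cv2.imread('pics/top0.png')
ST=imaging.snapshot('top')
Q=lambda u,v,z:plane(ST,o,150+u/4,165+v/4,z)
P=[Q(107,66,21),Q(170,61,21),Q(175,158,21),Q(116,163,21)]
P=np.array(P);print('block',P.round(1),P.mean(0),[np.linalg.norm(P[i]-P[i-1]).round(1) for i in range(4)])
R=[Q(50,60,27),Q(367,30,27),Q(375,150,27),Q(60,180,27)];R=np.array(R);print('tray',R.round(1),R.mean(0),[np.linalg.norm(R[i]-R[i-1]).round(1) for i in range(4)])
d=R[0]-R[1];print(np.degrees(np.arctan2(d[1],d[0])))
print(rel([566,-298.3,128.5,86],[625,110,200,95]))
```

```text
[ 563.65460235 -318.90599693   40.5       ] [ 566.40888724 -279.27532389   40.5       ] [ 565.0317448  -299.09066041   40.5       ]
[[ 585.9 -323.5   52.5]
 [ 589.2 -275.    52.5]
 [ 611.9 -276.1   52.5]
 [ 608.5 -325.3   52.5]]
[[ 513.3 -317.    53. ]
 [ 516.5 -270.9   53. ]
 [ 539.7 -272.    53. ]
 [ 535.6 -319.2   53. ]]
seat [ 587.56391969 -299.24960162]
strip in seat 1.4132110275884033 -22.488374828477088 movface -50.04211382061321
strip in seat 1.1750124314544752 -21.23802524311768 movface -48.7917642352538
block [[659.5 221.6  21. ]
 [662.3 181.9  21. ]
 [600.2 177.8  21. ]
 [597.5 214.7  21. ]] [629.88826856 199.00304357  21.        ] [np.float64(62.4), np.float64(39.8), np.float64(62.2), np.float64(37.1)]
tray [[662.5 256.4  27. ]
 [679.4  57.2  27. ]
 [602.9  52.1  27. ]
 [586.1 248.3  27. ]] [632.74868817 153.47540159  27.        ] [np.float64(76.8), np.float64(199.9), np.float64(76.7), np.float64(196.9)]
94.86144548137673
[-0.0715, np.float64(-0.0304), np.float64(0.4114), np.float64(-0.1571)]
```

The strip sits at x +1.3 and y about -22 in the vice frame, flat. The block is at (630,199), and its width axis is at about 95°. I'm moving above it.

```bash
python3 -c "
from h import *
print(rel([566,-298.3,128.5,86],[615,199,150,95]))"
```

```text
[-0.0215, np.float64(-0.0142), np.float64(0.4995), np.float64(-0.1571)]
```

Request:
jog_arm(motion=[[-0.005,0,0.03,0],[-0.01,-0.002,0.07,-0.02],[-0.015,-0.004,0.11,-0.04],[-0.021,-0.006,0.15,-0.06],[-0.021,-0.007,0.19,-0.08],[-0.021,-0.008,0.23,-0.1],[-0.021,-0.009,0.27,-0.12],[-0.021,-0.01,0.31,-0.13],[-0.021,-0.011,0.35,-0.14],[-0.021,-0.012,0.39,-0.15],[-0.021,-0.013,0.43,-0.157],[-0.021,-0.014,0.465,-0.157],[-0.021,-0.014,0.49,-0.157],[-0.021,-0.014,0.5,-0.157],[-0.021,-0.014,0.5,-0.157],[-0.021,-0.014,0.5,-0.157],[-0.021,-0.014,0.5,-0.157]], gripper=0.06)

```text
t: 13.35
ee_pos: [614.5, 198.3, 147.5]
eef_rot: [[-0.001, -0.996, -0.086], [-0.0, -0.086, 0.996], [-1.0, 0.001, -0.0]]
ft_force: [0.2, -0.2, -0.8]
finger_gap: 0.703
```

Run:
```python
from h import *
o,s=snap('wrist','pics/w7.png');print(o['t'],o['ee_pos'],np.degrees(np.arctan2(o['eef_rot'][1,2],o['eef_rot'][0,2])),o['finger_gap'])
import pickle;pickle.dump((o,s),open('w7.pkl','wb'))
```

```text
13.35 [614.46106904 198.29710623 147.52903578] 94.90774764188436 0.7034626027611949
```

View pics/w7.png

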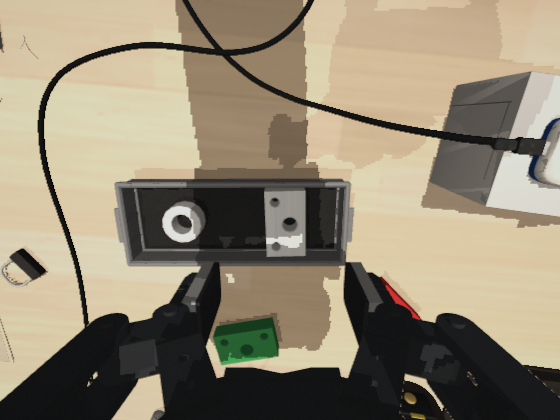

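The block is in the tray at (285,222), the collar at (184,222). The green and red look-alikes lie outside the tray at (246,340) and (400,295).

Run:
```python
from h import *
import pickle;o,s=pickle.load(open('w7.pkl','rb'))
f=s['frame'];x0,y0,x1,y1=245,175,325,270
h=cv2.cvtColor(f,cv2.COLOR_RGB2HSV)
cv2.imwrite('pics/w7z.png',cv2.resize(f[y0:y1,x0:x1,::-1],None,fx=6,fy=6,interpolation=3))
```

```text
(no output)
```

View pics/w7z.png

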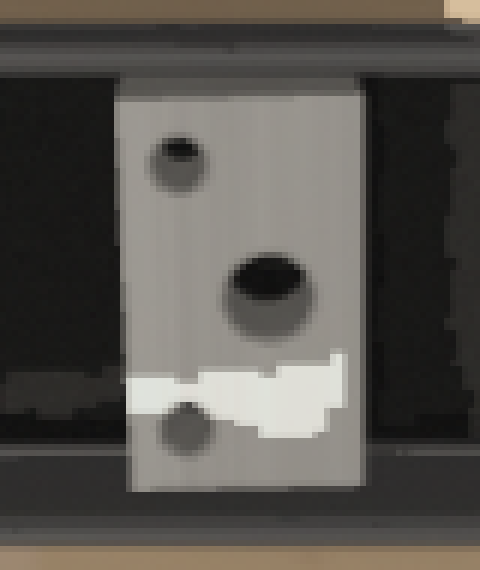

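Run:
```python
from h import *
import pickle;o,s=pickle.load(open('w7.pkl','rb'))
q=lambda u,v,z:plane(s,o,245+u/6,175+v/6,z)
P=np.array([q(115,98,21),q(360,93,21),q(363,487,21),q(131,490,21)])
print(P.round(1),P.mean(0),[np.linalg.norm(P[i]-P[i-1]).round(1) for i in range(4)])
for i,j in((0,1),(3,2),(3,0),(2,1)):
    d=P[j]-P[i];print(np.degrees(np.arctan2(d[1],d[0])))
C=P.mean(0);print(rel([*o['ee_pos'],94.9],[C[0],C[1],20,94]))
```

```text
[[602.5 180.5  21. ]
 [598.7 215.9  21. ]
 [660.7 223.   21. ]
 [664.3 187.2  21. ]] [631.55144943 201.64412812  21.        ] [np.float64(62.2), np.float64(35.6), np.float64(62.5), np.float64(36.0)]
96.09235325269763
95.71883311032414
-173.7721354446304
-173.4539518596214
[np.float64(0.1275), np.float64(-0.0173), np.float64(0.0019), np.float64(0.0157)]
```

Measured size is 62.3×35.8 mm, as given, with the centre at (631.6,201.6) and the width axis at 96°. I'll descend around it.

Run:
```python
from h import *
print(rel([614.7,198.5,148.5,94.95],[631.5,201.6,40,96.0]))
```

```text
[0.1085, np.float64(-0.017), np.float64(0.0016), np.float64(-0.0183)]
```

Request:
jog_arm(motion=[[0.02,-0.006,0.001,-0.01],[0.04,-0.012,0.0016,-0.018],[0.06,-0.017,0.0016,-0.018],[0.08,-0.017,0.0016,-0.018],[0.1,-0.017,0.0016,-0.018],[0.108,-0.017,0.0016,-0.018],[0.108,-0.017,0.0016,-0.018],[0.108,-0.017,0.0016,-0.018],[0.108,-0.017,0.0016,-0.018]], gripper=0.052)

```text
t: 14.3
ee_pos: [632.4, 202.9, 41.5]
eef_rot: [[0.003, -0.994, -0.105], [0.0, -0.105, 0.994], [-1.0, -0.003, 0.0]]
ft_force: [-0.4, 0.2, -0.1]
finger_gap: 0.61
```

Run:
```python
from h import *
o,s=snap('wrist','pics/w8.png');print(o['t'],o['ee_pos'],np.degrees(np.arctan2(o['eef_rot'][1,2],o['eef_rot'][0,2])),o['finger_gap'])
```

```text
14.3 [632.41878783 202.85406087  41.47140893] 96.01418195817274 0.6099462277039291
```

View pics/w8.png

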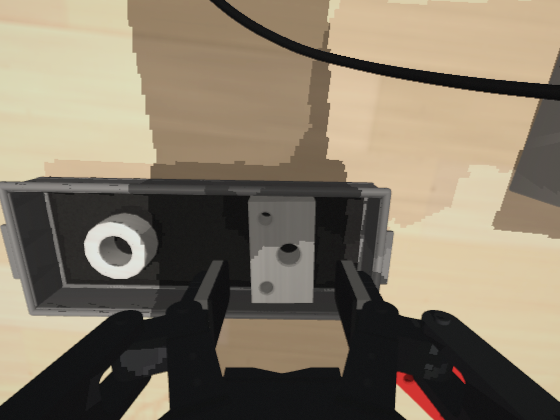

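Block columns 249–313 are centred between the fingers (222 and 342). I'll descend and grip.

Request:
jog_arm(motion=[[0.012,0,0,0],[0.024,0,0,0],[0.031,0,0,0],[0.034,0,0,0],[0.034,0,0,0],[0.034,0,0,0]])

```text
t: 14.95
ee_pos: [631.5, 202.9, 5.9]
eef_rot: [[0.0, -0.994, -0.105], [0.0, -0.105, 0.994], [-1.0, -0.0, 0.0]]
ft_force: [-0.6, -0.1, -0.1]
finger_gap: 0.611
```

Request:
jog_arm(motion=[[0,0,0,0],[0,0,0,0],[0,0,0,0],[0,0,0,0],[0,0,0,0],[0,0,0,0],[0,0,0,0],[0,0,0,0]], gripper=0.028, newtons=50)

```text
t: 15.75
ee_pos: [632.0, 203.0, 6.7]
eef_rot: [[0.002, -0.994, -0.105], [0.0, -0.105, 0.994], [-1.0, -0.002, 0.0]]
ft_force: [0.5, 0.6, 4.9]
finger_gap: 0.405
```

Request:
jog_arm(motion=[[-0.005,0,0,0],[-0.015,0,0,0],[-0.03,0,0,0],[-0.06,0,0,0],[-0.09,0,0,0],[-0.12,0,0,0],[-0.12,0,0,0],[-0.12,0,0,0]])

```text
t: 16.55
ee_pos: [631.8, 202.9, 127.2]
eef_rot: [[0.002, -0.994, -0.105], [0.0, -0.105, 0.994], [-1.0, -0.002, 0.0]]
ft_force: [-0.7, 1.2, -1.8]
finger_gap: 0.407
```

Run:
```python
from h import *
import pickle
o,s=snap('wrist','pics/w9.png');print(o['t'],o['ee_pos'],np.degrees(np.arctan2(o['eef_rot'][1,2],o['eef_rot'][0,2])),o['finger_gap'])
pickle.dump((o,s),open('w9.pkl','wb'))
print(rel([*o['ee_pos'],96],[595,-91.3,100,96]))
```

```text
16.55 [631.77439204 202.92223266 127.15590394] 96.02897945552209 0.4065511299089199
[np.float64(0.0272), np.float64(0.0673), np.float64(-0.2888), np.float64(0.0)]
```

View pics/w9.png

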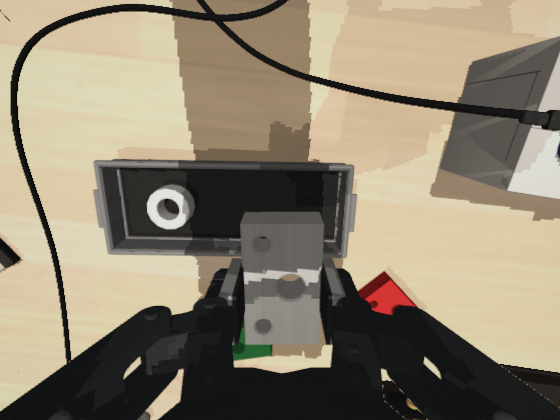

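The block is held level at about 35 mm opening, and the collar hasn't moved. I'll carry it to the strip's old place.

Request:
jog_arm(motion=[[0.0,0.008,-0.03,0],[0.0,0.018,-0.07,0],[0.0,0.028,-0.11,0],[0.0,0.037,-0.15,0],[0.005,0.047,-0.19,0],[0.01,0.056,-0.23,0],[0.02,0.064,-0.265,0],[0.03,0.067,-0.289,0],[0.05,0.067,-0.289,0],[0.08,0.067,-0.289,0],[0.105,0.067,-0.289,0],[0.117,0.067,-0.289,0],[0.117,0.067,-0.289,0],[0.117,0.067,-0.289,0],[0.117,0.067,-0.289,0]])

```text
t: 18.1
ee_pos: [595.9, -91.8, 10.1]
eef_rot: [[0.002, -0.994, -0.105], [-0.001, -0.105, 0.994], [-1.0, -0.002, -0.001]]
ft_force: [-0.6, 0.8, -0.5]
finger_gap: 0.406
```

Request:
jog_arm(motion=[[0.002,0,0,0],[0.004,0,0,0],[0.005,0,0,0],[0.006,0,0,0],[0.006,0,0,0],[0.006,0,0,0]])

```text
t: 18.7
ee_pos: [595.1, -91.6, 3.6]
eef_rot: [[-0.0, -0.994, -0.105], [0.0, -0.105, 0.994], [-1.0, 0.0, 0.0]]
ft_force: [-3.4, 0.7, 6.0]
finger_gap: 0.408
```

Touchdown at z 3.6 as expected (+6 N). Release, rise, and turn -90° for the end grip.

Request:
jog_arm(motion=[[0,0,0,0],[0,0,0,0],[0,0,0,0],[0,0,0,0],[-0.005,0,0,0],[-0.02,0,0,0],[-0.05,0,0,0],[-0.08,0,0,0.14],[-0.1,0,0,0.28],[-0.1,0,0,0.42],[-0.1,0,0,0.56],[-0.1,0,0,0.7],[-0.1,0,0,0.84],[-0.1,0,0,0.98],[-0.1,0,0,1.12],[-0.1,0,0,1.26],[-0.1,0,0,1.4],[-0.1,0,0,1.53],[-0.1,0,0,1.57],[-0.1,0,0,1.57]], gripper=0.055)

```text
t: 20.7
ee_pos: [595.4, -91.7, 104.2]
eef_rot: [[0.002, -0.106, 0.994], [-0.001, 0.994, 0.106], [-1.0, -0.001, 0.001]]
ft_force: [0.7, -0.6, -0.0]
finger_gap: 0.644
```

Request:
jog_arm(motion=[[0,0,0,0],[0,0,0,0],[0,0,0,0]], gripper=0.076)

```text
t: 21.0
ee_pos: [595.0, -91.6, 103.0]
eef_rot: [[0.0, -0.106, 0.994], [-0.0, 0.994, 0.106], [-1.0, -0.0, 0.0]]
ft_force: [-0.4, -0.0, -0.3]
finger_gap: 0.889
```

Run:
```python
from h import *
import pickle
o,s=snap('wrist','pics/w10.png');print(o['t'],o['ee_pos'],np.degrees(np.arctan2(o['eef_rot'][1,2],o['eef_rot'][0,2])),o['finger_gap'])
pickle.dump((o,s),open('w10.pkl','wb'))
cv2.imwrite('pics/w10z.png',cv2.resize(s['frame'][170:290,210:350,::-1],None,fx=5,fy=5,interpolation=3))
```

```text
21.0 [595.03278951 -91.59625855 103.02854804] 6.099508357825947 0.8891360231571579
```

View pics/w10z.png

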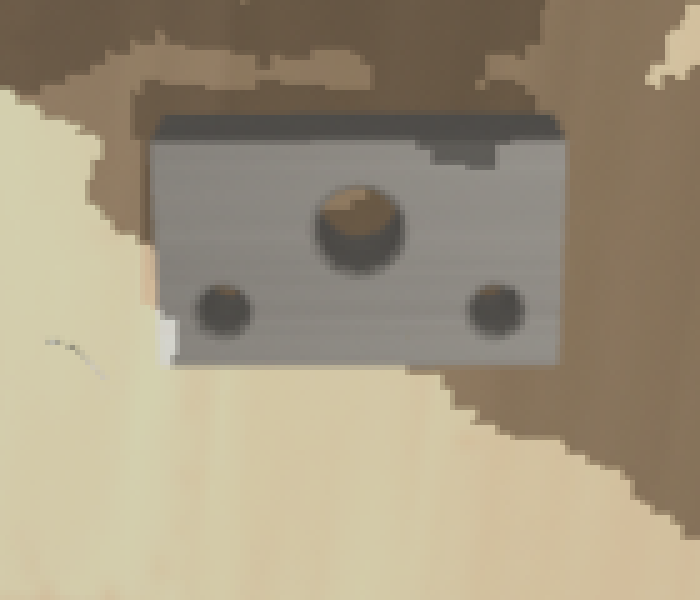

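Run:
```python
from h import *
import pickle;o,s=pickle.load(open('w10.pkl','rb'))
q=lambda u,v,z:plane(s,o,210+u/5,170+v/5,z)
P=np.array([q(152,141,18),q(566,141,18),q(560,364,18),q(160,366,18)])
print(P.round(1),P.mean(0),[np.linalg.norm(P[i]-P[i-1]).round(1) for i in range(4)])
for i,j in((0,1),(3,2)):
    d=P[j]-P[i];print(np.degrees(np.arctan2(d[1],d[0])))
print(o['eef_rot'].T@(P.mean(0)-o['ee_pos']))
```

```text
[[ 562.6  -78.6   18. ]
 [ 623.7  -72.1   18. ]
 [ 627.9 -107.5   18. ]
 [ 566.2 -114.4   18. ]] [595.11061865 -93.18951866  18.        ] [np.float64(36.0), np.float64(61.5), np.float64(35.7), np.float64(62.1)]
6.06862363202704
6.37352577734236
[85.02868049 -1.58416966 -0.11143519]
```

The block measures 61.8×35.9 mm and sits at (595.1,-93.2), turned +6.2°. I'll descend with a 1.5 mm correction and grip the ends.

Request:
jog_arm(motion=[[0.02,-0.0015,0,0],[0.05,-0.0015,0,0],[0.075,-0.0015,0,0],[0.09,-0.0015,0,0],[0.098,-0.0015,0,0],[0.101,-0.0015,0,0],[0.101,-0.0015,0,0],[0.101,-0.0015,0,0]])

```text
t: 21.85
ee_pos: [596.2, -93.4, 3.1]
eef_rot: [[0.002, -0.106, 0.994], [-0.001, 0.994, 0.106], [-1.0, -0.001, 0.002]]
ft_force: [0.1, 1.0, 0.3]
finger_gap: 0.891
```

Request:
jog_arm(motion=[[0,0,0,0],[0,0,0,0],[0,0,0,0],[0,0,0,0],[0,0,0,0],[0,0,0,0],[0,0,0,0],[0,0,0,0]], gripper=0.055)

```text
t: 22.65
ee_pos: [596.3, -93.5, 3.3]
eef_rot: [[0.002, -0.106, 0.994], [-0.001, 0.994, 0.106], [-1.0, -0.001, 0.002]]
ft_force: [0.1, 0.4, 6.0]
finger_gap: 0.707
```

Request:
jog_arm(motion=[[-0.01,0,0,0],[-0.03,0,0,0],[-0.06,0,0,0],[-0.09,0,0,0],[-0.12,0,0,0],[-0.12,0,0,0],[-0.12,0,0,0]])

```text
t: 23.35
ee_pos: [595.1, -93.0, 122.0]
eef_rot: [[0.001, -0.106, 0.994], [-0.0, 0.994, 0.106], [-1.0, -0.0, 0.001]]
ft_force: [-1.5, -0.0, -1.7]
finger_gap: 0.706
```

Run:
```python
from h import *
import pickle
o,s=snap('wrist','pics/w11.png');print(o['t'],o['ee_pos'],np.degrees(np.arctan2(o['eef_rot'][1,2],o['eef_rot'][0,2])),o['finger_gap'])
pickle.dump((o,s),open('w11.pkl','wb'))
cv2.imwrite('pics/w11z.png',cv2.resize(s['frame'][190:340,190:390,::-1],None,fx=4,fy=4,interpolation=3))
```

```text
23.35 [595.12776908 -93.02986043 122.04390662] 6.077214001872642 0.7056573368011523
```

View pics/w11z.png

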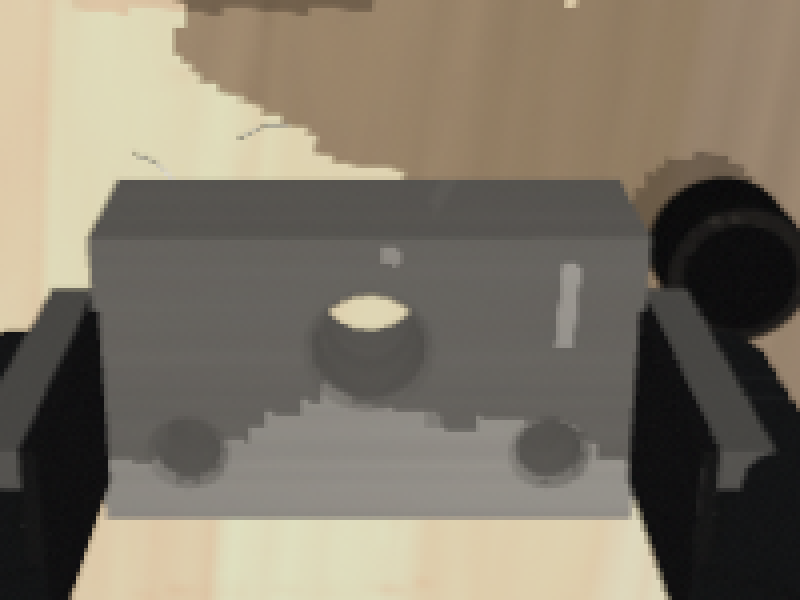

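The block is held level by its ends, with its underside about 2.8 mm below TCP. I'm taking it over the vice.

Run:
```python
from h import *
print(rel([595.1,-93.1,122,6.08],[563.8,-297.8,110,86.0]))
```

```text
[0.012, np.float64(-0.2002), np.float64(-0.0528), np.float64(-1.3949)]
```

Request:
jog_arm(motion=[[0.0,-0.02,-0.005,-0.12],[0.0,-0.04,-0.01,-0.24],[0.0,-0.06,-0.016,-0.36],[0.0,-0.08,-0.021,-0.48],[0.0,-0.1,-0.027,-0.6],[0.0,-0.12,-0.032,-0.72],[0.0,-0.14,-0.037,-0.84],[0.004,-0.16,-0.042,-0.96],[0.008,-0.18,-0.048,-1.08],[0.012,-0.19,-0.05,-1.2],[0.012,-0.2,-0.053,-1.31],[0.012,-0.2,-0.053,-1.395],[0.012,-0.2,-0.053,-1.395],[0.012,-0.2,-0.053,-1.395],[0.012,-0.2,-0.053,-1.395],[0.012,-0.2,-0.053,-1.395]])

```text
t: 25.0
ee_pos: [563.5, -297.2, 109.4]
eef_rot: [[-0.0, -0.998, 0.07], [0.0, 0.07, 0.998], [-1.0, 0.0, 0.0]]
ft_force: [0.1, -0.4, -0.7]
finger_gap: 0.704
```

Run:
```python
from h import *
import pickle
o,s=snap('wrist','pics/w12.png');print(o['t'],o['ee_pos'],np.degrees(np.arctan2(o['eef_rot'][1,2],o['eef_rot'][0,2])),o['finger_gap'])
pickle.dump((o,s),open('w12.pkl','wb'))
```

```text
25.0 [ 563.49965189 -297.15109847  109.43678962] 85.97351369560845 0.70417147291387
```

View pics/w12.png

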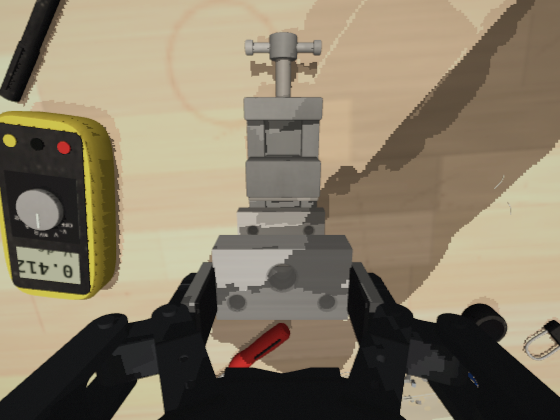

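The block hangs square to the jaws, and the strip is unmoved behind it. I'll lower it.

Request:
jog_arm(motion=[[0.015,0,0,0],[0.03,0,0,0],[0.042,0,0,0],[0.05,0,0,0],[0.055,0,0,0],[0.06,0,0,0],[0.062,0,0,0],[0.062,0,0,0],[0.062,0,0,0]])

```text
t: 25.95
ee_pos: [563.9, -297.8, 48.3]
eef_rot: [[0.001, -0.998, 0.07], [-0.001, 0.07, 0.998], [-1.0, -0.001, -0.0]]
ft_force: [0.5, 0.7, -0.3]
finger_gap: 0.707
```

Request:
jog_arm(motion=[[0.0005,0,0,0],[0.001,0,0,0],[0.0015,0,0,0],[0.002,0,0,0],[0.0025,0,0,0],[0.003,0,0,0],[0.003,0,0,0],[0.003,0,0,0]])

```text
t: 26.75
ee_pos: [563.6, -297.5, 44.8]
eef_rot: [[-0.0, -0.998, 0.07], [0.0, 0.07, 0.998], [-1.0, 0.0, 0.0]]
ft_force: [-0.3, -0.6, -1.3]
finger_gap: 0.708
```

Request:
jog_arm(motion=[[0.0005,0,0,0],[0.001,0,0,0],[0.0015,0,0,0],[0.0015,0,0,0],[0.0015,0,0,0]])

```text
t: 27.25
ee_pos: [563.8, -297.6, 43.9]
eef_rot: [[0.0, -0.998, 0.07], [-0.0, 0.07, 0.998], [-1.0, -0.0, -0.0]]
ft_force: [-1.6, 1.2, 4.4]
finger_gap: 0.707
```

Contact at z 43.9 (about 43.3 expected). Release and rise.

Request:
jog_arm(motion=[[0,0,0,0],[0,0,0,0],[0,0,0,0],[0,0,0,0],[0,0,0,0],[0,0,0,0],[-0.005,0,0,0],[-0.02,0,0,0],[-0.04,0,0,0],[-0.07,0,0,0],[-0.1,0,0,0],[-0.1,0,0,0],[-0.1,0,0,0]], gripper=0.075)

```text
t: 28.55
ee_pos: [564.3, -298.1, 145.3]
eef_rot: [[0.003, -0.998, 0.07], [-0.002, 0.07, 0.998], [-1.0, -0.003, -0.002]]
ft_force: [-0.7, 0.4, -0.6]
finger_gap: 0.885
```

Run:
```python
from h import *
import pickle
o,s=snap('wrist','pics/w13.png');print(o['t'],o['ee_pos'],np.degrees(np.arctan2(o['eef_rot'][1,2],o['eef_rot'][0,2])),o['finger_gap'])
pickle.dump((o,s),open('w13.pkl','wb'))
cv2.imwrite('pics/w13z.png',cv2.resize(s['frame'][120:290,200:370,::-1],None,fx=4,fy=3.5,interpolation=3))
```

```text
28.55 [ 564.31838829 -298.08904537  145.31643133] 86.00327338318351 0.884778003437792
```

View pics/w13z.png

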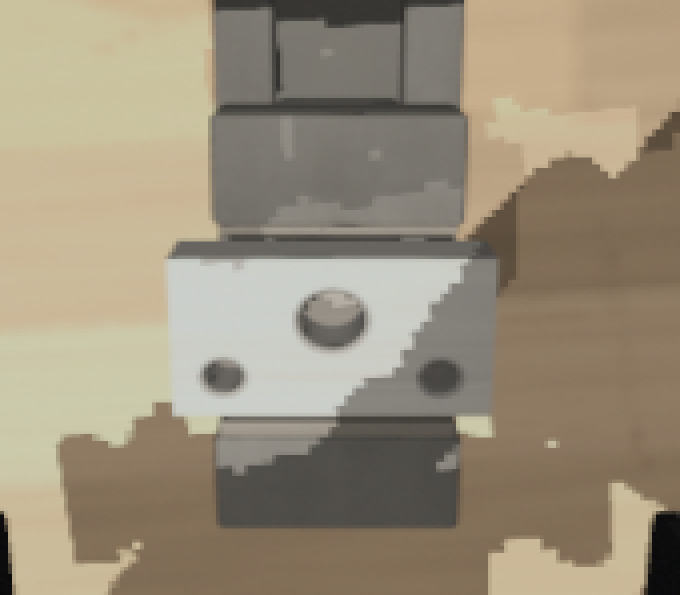

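The block lies flat on the strip between the jaws. Its columns (168–496) are within about 1.5 mm of the jaws' centreline. I'll work out the jaw pinch.

Run:
```python
from h import *
import pickle
o,s=pickle.load(open('w13.pkl','rb'))
q=lambda u,v,z:plane(s,o,200+u/4,120+v/3.5,z)
a=np.radians(-4.);yd=np.array([np.cos(a),np.sin(a)]);xd=np.array([yd[1],-yd[0]])
def rep(n,P):
    P=np.array(P);print(n,P[:,:2].round(1).tolist(),P.mean(0)[:2],[np.linalg.norm(P[i]-P[i-1]).round(1) for i in range(4)]);return P
M=rep('jaw',[q(213,115,53),q(467,115,53),q(465,225,53),q(214,225,53)])
B=rep('block',[q(168,258,58.5),q(497,258,58.5),q(493,415,58.5),q(173,416,58.5)])
F=rep('fix',[q(217,438,52.5),q(459,436,52.5),q(457,526,52.5),q(219,526,52.5)])
seat=F.mean(0)[:2]-12*yd
for P in(M,B):print((P.mean(0)[:2]-seat)@xd,(P.mean(0)[:2]-seat)@yd)
d=B[1]-B[0];print(np.degrees(np.arctan2(d[1],d[0])))
jc=M.mean(0)[:2]
t=jc-3*yd;print(t,rel([564.1,-298,144.7,86],[t[0],t[1],70,86]))
```

```text
jaw [[513.1, -317.0], [516.4, -270.5], [539.8, -271.7], [536.5, -319.0]] [ 526.45396649 -294.54656986] [np.float64(23.5), np.float64(46.6), np.float64(23.5), np.float64(47.4)]
block [[541.9, -327.7], [546.2, -266.6], [582.0, -268.4], [577.9, -330.6]] [ 561.99509812 -298.32063826] [np.float64(36.1), np.float64(61.3), np.float64(35.9), np.float64(62.3)]
fix [[586.3, -323.3], [589.1, -274.7], [612.0, -276.0], [608.6, -325.1]] [ 598.99706576 -299.78887034] [np.float64(22.4), np.float64(48.7), np.float64(22.9), np.float64(49.1)]
-0.16917970303406565 -60.7320723152991
1.116471244671542 -25.01425139793907
86.01130607237218
[ 523.46127434 -294.33730044] [0.0747, np.float64(0.0408), np.float64(0.0008), np.float64(0.0)]
```

Request:
jog_arm(motion=[[0.0,0.02,0.0005,0],[0.0,0.035,0.0008,0],[0.02,0.041,0.0008,0],[0.05,0.041,0.0008,0],[0.07,0.041,0.0008,0],[0.075,0.041,0.0008,0],[0.075,0.041,0.0008,0],[0.075,0.041,0.0008,0]], gripper=0.062)

```text
t: 29.4
ee_pos: [523.2, -294.3, 69.1]
eef_rot: [[0.001, -0.998, 0.07], [-0.001, 0.07, 0.998], [-1.0, -0.001, -0.001]]
ft_force: [-0.0, -0.3, 0.4]
finger_gap: 0.726
```

Run:
```python
from h import *
o,s=snap('wrist','pics/w14.png');print(o['t'],o['ee_pos'],np.degrees(np.arctan2(o['eef_rot'][1,2],o['eef_rot'][0,2])),o['finger_gap'])
```

```text
29.4 [ 523.1931222  -294.25042987   69.0787627 ] 86.00341795156118 0.7264390212092352
```

View pics/w14.png

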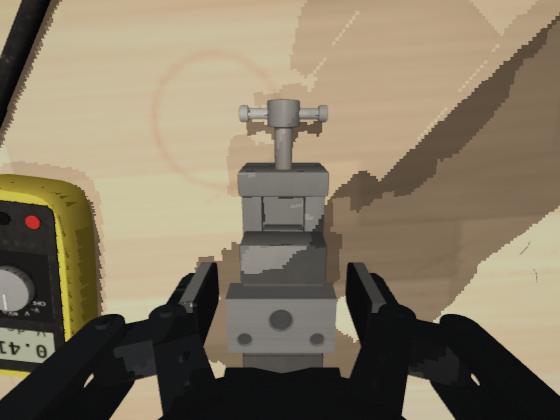

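The jaw and block are centred between the fingers (218 and 347). I'll descend and pinch the jaw.

Request:
jog_arm(motion=[[0.012,0,0,0],[0.024,0,0,0],[0.032,0,0,0],[0.035,0,0,0],[0.035,0,0,0],[0.035,0,0,0]])

```text
t: 30.05
ee_pos: [522.9, -294.0, 33.4]
eef_rot: [[0.0, -0.998, 0.07], [-0.0, 0.07, 0.998], [-1.0, -0.0, -0.0]]
ft_force: [0.8, -1.0, 0.6]
finger_gap: 0.726
```

Request:
jog_arm(motion=[[0,0,0,0],[0,0,0,0],[0,0,0,0],[0,0,0,0],[0,0,0,0],[0,0,0,0],[0,0,0,0]], gripper=0.042, newtons=30)

```text
t: 30.75
ee_pos: [523.2, -293.7, 34.0]
eef_rot: [[0.001, -0.998, 0.07], [0.0, 0.07, 0.998], [-1.0, -0.001, 0.0]]
ft_force: [0.3, 3.4, 6.3]
finger_gap: 0.553
```

Pinched at about 47 mm. I'll slide it toward the fixed jaw (tool -y).

Request:
jog_arm(motion=[[0,-0.001,0,0],[0,-0.002,0,0],[0,-0.003,0,0],[0,-0.004,0,0],[0,-0.005,0,0],[0,-0.006,0,0],[0,-0.007,0,0],[0,-0.008,0,0],[0,-0.008,0,0],[0,-0.008,0,0]])

```text
t: 31.75
ee_pos: [530.8, -294.3, 34.1]
eef_rot: [[-0.0, -0.998, 0.07], [0.0, 0.07, 0.998], [-1.0, 0.0, 0.0]]
ft_force: [-2.2, 4.8, 6.7]
finger_gap: 0.553
```

Request:
jog_arm(motion=[[0,-0.0005,0,0],[0,-0.001,0,0],[0,-0.0015,0,0],[0,-0.002,0,0],[0,-0.0025,0,0],[0,-0.003,0,0],[0,-0.003,0,0]])

```text
t: 32.45
ee_pos: [533.7, -294.5, 34.1]
eef_rot: [[-0.0, -0.998, 0.07], [0.0, 0.07, 0.998], [-1.0, 0.0, 0.0]]
ft_force: [-2.2, 4.1, 8.3]
finger_gap: 0.551
```

Request:
jog_arm(motion=[[0,-0.0004,0,0],[0,-0.0008,0,0],[0,-0.0012,0,0],[0,-0.0016,0,0],[0,-0.0016,0,0],[0,-0.0016,0,0]])

```text
t: 33.05
ee_pos: [535.4, -294.6, 34.1]
eef_rot: [[-0.0, -0.998, 0.07], [0.0, 0.07, 0.998], [-1.0, 0.0, 0.0]]
ft_force: [-2.3, 4.2, 7.5]
finger_gap: 0.554
```

Request:
jog_arm(motion=[[0,-0.0004,0,0],[0,-0.0008,0,0],[0,-0.0008,0,0],[0,-0.0008,0,0]])

```text
t: 33.45
ee_pos: [536.1, -294.7, 34.1]
eef_rot: [[-0.0, -0.998, 0.07], [0.0, 0.07, 0.998], [-1.0, 0.0, 0.0]]
ft_force: [-1.7, 2.8, 6.6]
finger_gap: 0.555
```

Request:
jog_arm(motion=[[0,-0.0004,0,0],[0,-0.0008,0,0],[0,-0.0008,0,0],[0,-0.0008,0,0]])

```text
t: 33.85
ee_pos: [536.4, -294.6, 34.1]
eef_rot: [[-0.002, -0.998, 0.07], [0.001, 0.07, 0.998], [-1.0, 0.002, 0.001]]
ft_force: [-4.2, 4.2, 8.3]
finger_gap: 0.549
```

Request:
jog_arm(motion=[[0,-0.0005,0,0],[0,-0.001,0,0],[0,-0.001,0,0],[0,-0.001,0,0]])

```text
t: 34.25
ee_pos: [536.4, -294.6, 34.0]
eef_rot: [[-0.004, -0.998, 0.069], [0.001, 0.069, 0.998], [-1.0, 0.004, 0.001]]
ft_force: [-9.3, 5.4, 11.2]
finger_gap: 0.552
```

Run:
```python
from h import *
o,s=snap('wrist','pics/w15.png');print(o['t'],o['ee_pos'],o['ft_force'])
cv2.imwrite('pics/w15z.png',cv2.resize(s['frame'][180:380,180:380,::-1],None,fx=3,fy=3,interpolation=3))
```

```text
34.25 [ 536.37355607 -294.64291655   34.04989832] [-9.29076878  5.42039724 11.24889988]
```

View pics/w15z.png

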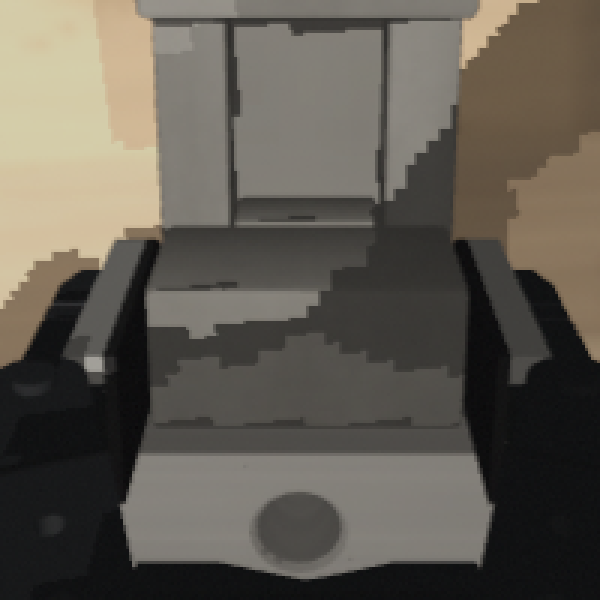

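The jaw stopped at 13.2 mm of travel (12.7 expected), with 9 N of push building up. It is holding the block. I'll ease the push slightly, open and rise.

Request:
jog_arm(motion=[[0,0.0005,0,0],[0,0.0005,0,0]])

```text
t: 34.5
ee_pos: [536.4, -294.6, 34.0]
eef_rot: [[-0.003, -0.998, 0.07], [0.001, 0.07, 0.998], [-1.0, 0.003, 0.001]]
ft_force: [-6.0, 4.5, 10.1]
finger_gap: 0.554
```

Request:
jog_arm(motion=[[0,0,0,0],[0,0,0,0],[0,0,0,0],[0,0,0,0],[0,0,0,0],[-0.01,0,0,0],[-0.03,0,0,0],[-0.06,0,0,0],[-0.09,0,0,0],[-0.11,0,0,0],[-0.11,-0.02,0,0],[-0.11,-0.03,0,0],[-0.11,-0.03,0,0],[-0.11,-0.03,0,0]], gripper=0.062)

```text
t: 35.9
ee_pos: [566.7, -296.5, 142.4]
eef_rot: [[-0.002, -0.998, 0.069], [0.001, 0.069, 0.998], [-1.0, 0.002, 0.001]]
ft_force: [0.3, -0.1, -0.6]
finger_gap: 0.731
```

Run:
```python
from h import *
import pickle
o,s=snap('wrist','pics/w16.png');print(o['t'],o['ee_pos'],np.degrees(np.arctan2(o['eef_rot'][1,2],o['eef_rot'][0,2])),o['finger_gap'])
pickle.dump((o,s),open('w16.pkl','wb'))
cv2.imwrite('pics/w16z.png',cv2.resize(s['frame'][120:290,200:370,::-1],None,fx=4,fy=3.5,interpolation=3))
o,s=snap('scene')
cv2.imwrite('pics/s16.png',cv2.resize(s['frame'][200:320,260:400,::-1],None,fx=5,fy=5,interpolation=3))
```

```text
35.9 [ 566.70923788 -296.54275514  142.42138627] 86.02239383896392 0.7305354367636102
```

View pics/w16z.png

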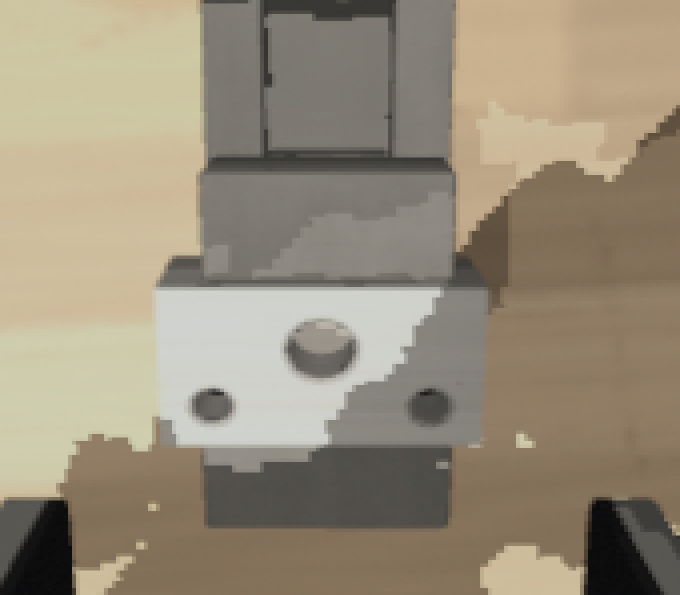

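View pics/s16.png

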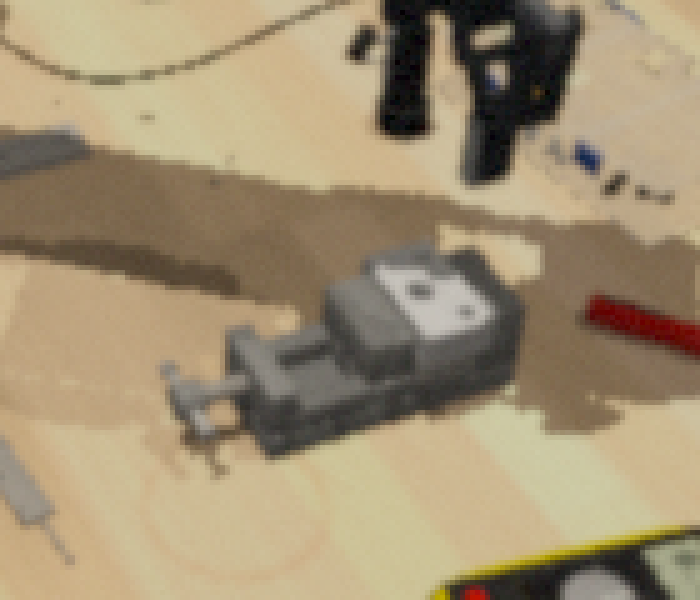

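The block sits snug between both jaws in both views, proud of them, flat and square. A numeric check, then hand-in.

Run:
```python
from h import *
import pickle
o,s=pickle.load(open('w16.pkl','rb'))
q=lambda u,v,z:plane(s,o,200+u/4,120+v/3.5,z)
a=np.radians(-4.);yd=np.array([np.cos(a),np.sin(a)]);xd=np.array([yd[1],-yd[0]])
def rep(n,P):
    P=np.array(P);print(n,P.mean(0)[:2],[np.linalg.norm(P[i]-P[i-1]).round(1) for i in range(4)]);d=P[1]-P[0];print(np.degrees(np.arctan2(d[1],d[0])));return P
M=rep('jaw',[q(202,172,53),q(454,172,53),q(452,279,53),q(204,279,53)])
B=rep('block',[q(156,288,58.5),q(488,288,58.5),q(484,444,58.5),q(161,446,58.5)])
back=(q(206,526,52.5)+q(449,525,52.5))/2
seat=back[:2]-24*yd
for se in(seat,np.array([587.,-299.])):
  for P in(M,B):print((P.mean(0)[:2]-se)@xd,(P.mean(0)[:2]-se)@yd)
```

```text
jaw [ 539.71241106 -295.69889348] [np.float64(23.2), np.float64(46.4), np.float64(23.2), np.float64(47.0)]
85.9934300368444
block [ 569.71326467 -298.89432593] [np.float64(36.2), np.float64(61.6), np.float64(35.7), np.float64(62.6)]
85.99079147970133
-0.09484149685525085 -46.913133070139814
1.0000532755344935 -16.762457929743253
0.005550269749367445 -47.402672304508805
1.1004450421391117 -17.251997164112247
```

```bash
python3 -c "
from station import order,arm
print(order.finish_job(),arm.get_obs()['t'])"
```

```text
the job is handed in; nothing more can be done
the job is handed in; nothing more can be done
```

The block is set up in the vice as asked, and I handed the job in at about 36 s of the 72 s allowed. The hand-in gives no verdict, so the results below are my own measurements.

- **Strip:** I laid the thicker strip (the far one) across the bed. It measured 1.3 mm off centre and 21–22 mm in front of the fixed jaw. That was before the block covered it; I didn't measure it again.
- **Block:** I took the block from the tray by its width, put it down where the strip had been, re-gripped it by its ends, and set it on the strip.
- **Jaw:** I pinched the moving jaw and slid it 13.2 mm, until it stopped with about 9 N of push building up.

**Last checks from the wrist camera, with the gripper clear of everything:**
- The block is 1.0 mm off centre and square to the jaws within about 0.1°.
- Its centre is about 17 mm in front of the fixed jaw's face. It should be 18 mm when touching; the difference is within the 2 mm calibration.
- The moving jaw and block centres are 30.1 mm apart, where 30 mm means contact.
- The starting gap of about 48.7 mm less 13.2 mm leaves roughly 36 mm, the block's width. That puts the jaw joint at about 16 mm, above the 14.5 mm needed.

No check failed. I didn't measure the other objects again at the end. The gripper didn't come near the calliper, screwdriver or thin strip, and the collar was still in place when I lifted the block out.

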